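# Start the second lag screw of the processor's stop angle square

### The job

Take the nut driver from the tool stand, fit its socket fully over the head of the lag screw that leans in the stop angle's open hole, bring the screw upright on the hole's axis, and only then give it a good quarter turn clockwise so that it starts square. Press lightly, never forcing the driver down on the screw; turn the screw with the driver only; then put the driver back down in its hole in the stand, and leave the screw upright and everything else on the counter where it is.

Things in the scene. Friction and masses are not known exactly. Their poses are not given: they have to be found in the camera images.
- pilot (a point): Open 11 mm hole in the flat leg of the steel stop angle: the point on the hole's axis at the steel's upper face, 45 mm above the counter; z up along the axis, x and y the board's. The lag screw to be started stands loose in it and pivots about this point. The angle's upright leg is a plate 23 to 28 mm away in -x, 31 mm higher than this point.
- board: Fixed maple board, 200 (x) by 170 (y) by 40 mm, with the stop angle on it; origin at the middle of its underside, z up. The open hole is at (20, 45, 45) mm. The other lag screw, already driven home, is the low hex head at (20, -45) mm.
- lag_turn (a joint): Turning in rad, 0 at the start, growing clockwise from above, of the lag screw in the open hole: dark steel, hex head 17 mm across flats, 8 mm high, top edge bevelled; head's underside 28 mm and top 36 mm above pilot. Turning it takes about 0.05 N m; the first turn sinks it by next to nothing. How the flats lie is not measured: find it by feel (turn slowly under light pressure) or in images.
- lag_lean_a (a joint): Lean of that lag screw in rad about one level axis of unknown heading; 0 is upright. At the start the screw leans 6 to 8 degrees to an unknown side, so the top of its head is 4 to 5 mm off the axis. About 1 N sideways at the head tips it; it stays where it is left.
- lag_lean_b (a joint): Lean of that lag screw in rad about the other level axis, square to the first. With both leans 0 it stands square on the hole's axis.
- driver_grip (a point): Nut driver: point on its axis where to grip it, 120 mm above the counter at the start. Black six-sided handle 30 mm across flats (flats face x, -x and every 60 degrees), from 52 mm below to 29 mm above this point. z points up along the driver, which stands socket down. 0.15 to 0.23 kg; 11 mm steel shaft below, then a round steel socket 32 mm across.
- driver_mouth (a point): Nut driver: middle of the socket's open end, 110 mm below driver_grip, same axes. Hex socket 18 mm across flats (facing as the handle's), 16 mm deep to its floor; the first 6 mm are a round countersink, 29 mm wide at the mouth. On the 17 mm head: about 6 degrees of play either way. Fully down, the mouth is 16 mm below the head's top; a head out of line with the flats stops 9 mm inside.
- well (a point): Middle of the top edge of the nut driver's round hole in the fixed walnut tool stand, 50 mm above the counter, z up. The hole is 36 mm across with a 3 mm bevel, 40 mm deep; the driver stands on its floor. The stand is 70 (x) by 160 mm (y), its middle 35 mm away in -y; a slim screwdriver stands in its other hole 75 mm away in -y.
- screwdriver_mid (a point): Bystander: middle of the handle of the slim wooden-handled screwdriver (22 mm across, top 128 mm above the counter) standing in the other hole of the stand.
- prep_bowl: Bystander: small steel bowl, 84 mm across, 36 mm high; origin at the middle of its underside.
Things that resemble listed ones, but are neither listed nor needed, are in the scene too. Leave any green or purple look-alike of the part that bears driver_grip alone.

How it is judged (in metres and radians):
On the way, in this order (a step that is already met when the one before it is completed fails the run):
1. the socket is fully over the screw's head, on the hole's axis, with the screw upright and not yet turned (z of driver_mouth in the frame of pilot below 0.024 m and horizontal distance between driver_mouth and pilot below 0.006 m and angle between driver_mouth's own z axis and vertical below 0.15 rad and value of joint lag_lean_a between -0.085 and 0.085 rad and value of joint lag_lean_b between -0.085 and 0.085 rad and value of joint lag_turn below 0.35 rad), for 0.1 s.
2. the screw has been given a good quarter turn clockwise by the driver, still over its head, and stands square (value of joint lag_turn above 1.2 rad and z of driver_mouth in the frame of pilot below 0.025 m and horizontal distance between driver_mouth and pilot below 0.006 m and angle between driver_mouth's own z axis and vertical below 0.15 rad and value of joint lag_lean_a between -0.085 and 0.085 rad and value of joint lag_lean_b between -0.085 and 0.085 rad), for 0.1 s.
At the end, for the whole second after the job is handed in: the screw has been turned at least 1.2 rad clockwise and leans less than 0.085 rad about either axis; the nut driver stands released on the floor of its hole in the stand (socket's mouth more than 35 mm below the hole's top edge, within 6 mm of its axis, leaning less than 0.15 rad) (value of joint lag_turn above 1.2 rad and z of driver_mouth in the frame of well below -0.035 m and horizontal distance between driver_mouth and well below 0.006 m and angle between driver_mouth's own z axis and vertical below 0.15 rad and contact force between the fingers and driver below 0.1 N and value of joint lag_lean_a between -0.085 and 0.085 rad and value of joint lag_lean_b between -0.085 and 0.085 rad); the robot touches nothing.
It fails at once if the screw is turned while it leans (it bites crooked: more than 0.1 rad of lean once turned by more than 0.45 rad) (value of joint lag_turn above 0.45 rad and (value of joint any of lag_lean_a, lag_lean_b above 0.1 rad or value of joint any of lag_lean_a, lag_lean_b below -0.1 rad)).
It fails at once if the driver is forced on the screw (more than 40 N) (contact force between driver and lag_base above 40 N).
It fails at once if the screw is handled with the gripper instead of the driver (contact force between any of the arm, the fingers and lag_base above 1 N).
It fails at once if a bystander is moved by more than 25 mm (distance of any of screwdriver_mid, prep_bowl, tub_low, tub_high, tongs, spatula, mug from where it was at the start of the episode above 0.025 m).
It also fails if it takes over 64 s, if anything falls off the work surface, if the arm or the gripper's body presses on something with over 40 N, if the wrist force passes 120 N, or if a joint passes its speed limit or range.

### The arm

A 7-joint arm with a two-finger parallel gripper is mounted at the origin on the work surface. World frame = base frame: x ahead of the robot, y to its left, z up, the work surface at z = 0. Lengths are in mm, angles in rad, forces in N, time in s.
With the tool pointing down it reaches from about 400 to 875 mm from the base axis. Payload 4.4 kg.
Tool frame: the origin (TCP) lies on the centre line of the jaws, within the pads' length; the fingertips stand 14 mm ahead of it and the grasp point (between the pads) lies 5 mm behind it; z points along the fingers, x is the direction in which the jaws open and shut, and the axes are right-handed (so a half turn about z gives the same grasp; the last joint's range is limited). The gripper opens to 85 mm and grips with 20 to 120 N. Pads are 22 mm wide; open, the fingers measure 114 mm over their backs; the gripper's body (76 mm by 85 mm) begins 54 mm behind the grasp point. The pads swing forward as they close: fully open they stand 13 mm farther back than shut.
Start: joints at [1.117, 0.628, 0.038, 1.517, -0.027, 0.996, -0.02], TCP at [245.827, -601.736, 245.313] pointing down, gripper open.
Joint ranges: [-3.06, 3.06], [-0.37, 2.12], [-1.25, 1.32], [0.18, 2.47], [-1.1, 4.24], [0.23, 1.98], [-2.94, 2.94]. Speed limits (rad/s): [2.57, 2.57, 3.14, 3.14, 3.14, 3.14, 3.14].

### API

Orientations are given as [roll, pitch, yaw] about the fixed x, y, z axes, in that order (R = Rz(yaw) Ry(pitch) Rx(roll)).
In Python, from cell import ctrl gives the robot as it stands.
- The arm moves only by the tool send_rows, never from a script. Its argument "commands" is a list of rows, each a list of 5 numbers: the finger opening in mm, from 0 to 85.4, then the shift along the tool's x, y, z in mm, then the turn about the tool's z in degrees. In form: [[grip, x, y, z, roll], ...]. A call has 1 to 5 rows; each row is the pose to reach, as a shift and turn from the pose measured when the call began, along the tool's axes at that moment; what a row does not reach only later rows make up. A row lasts 1/10 s, in which the tool goes at most 50 mm and 8.59 degrees, less where a joint would pass 70% of its speed; a pose out of reach is approached as far as the arm can. A call with a gripper value outside its range is refused whole. The fingers move at their own pace and stop on an object; the grip force is fixed at half the most. Time passes only in rows, so rows that repeat a pose let the fingers close. It gives the time, the measured TCP pose, the force and the opening at its end, in the units of the state.
- ctrl.read_state(): the state, without advancing time (a new reading comes with each control period).
- ctrl.get_image(name): name is "side" or "top"; returns the picture (400x640x3 uint8, red, green, blue); there is no depth.
- ctrl.camera_params(name): a dict with "fx", "fy", "cx", "cy" (pixels), "k1" (the pictures are not rectified: a ray, as slopes to the right and down, at radius r is drawn at 1 + k1 r^2 times it, then the intrinsics apply), "cam_to_world" (4x4, takes a point from camera to world coordinates). Camera axes: x right, y down, z forward; pixel columns grow to the right and rows downward; lengths in mm; the calibration is good to about 2 mm. A picture is of the moment at which its call begins. camera_params takes no time and is no camera call.
- ctrl.finish_job(): hands the job in, once; it reports no verdict.
The state is a dict: "clock": time; "qpos": joint angles; "qd": joint speeds; "tau": joint torques, N m; "eef_pos": TCP position; "tool_rot": TCP orientation; "force": force on the tool from outside, world axes, zero at the start; "torque": the same for the moment, N m; "width": finger opening in mm.
Only numpy, scipy, OpenCV 4.12 (cv2) and the standard library are available. Lean on these libraries where they do the work, as an engineer would, in place of code of your own. Each camera call takes 0.05 s, during which the arm holds its last target.

## Working session

There is one attempt and no reset: what is moved stays moved. The work goes in short steps, Python scripts to look and compute and a tool call to move; the robot and the scene stay as the last step left them, time stands still between calls to the robot, and variables do not carry over. Pictures are saved under pics/ and viewed, and the job is handed in when it is done.

Besides the shell and the picture viewer there is one more tool, called in YAML: its name, and indented under it one key for each argument. send_rows: Moves the arm, as the interface text tells. Its arguments: {"type":"object","properties":{"commands":{"type":"array"}},"required":["commands"]}

```bash
mkdir -p pics; ls
python3 - <<'E'
from cell import ctrl
import cv2,numpy as np
for n in("side","top"):
    im=ctrl.get_image(n); cv2.imwrite(f"pics/{n}0.png",im[:,:,::-1])
    p=ctrl.camera_params(n); print(n,{k:np.round(v,4).tolist() for k,v in p.items()})
s=ctrl.read_state();print(s)
E
```

```text
pics
side {'fx': 509.341, 'fy': 509.341, 'cx': 317.7619, 'cy': 187.2722, 'k1': 0.0217, 'cam_to_world': [[-0.7934, -0.4343, 0.4265, 43.1185], [-0.6083, 0.5398, -0.5819, 697.2618], [0.0225, -0.7211, -0.6925, 851.8546], [0.0, 0.0, 0.0, 1.0]]}
top {'fx': 433.8144, 'fy': 433.8144, 'cx': 323.2035, 'cy': 200.1962, 'k1': -0.0402, 'cam_to_world': [[-0.0273, -0.9881, 0.1512, 400.6802], [-0.9996, 0.0261, -0.0096, 55.3525], [0.0055, -0.1514, -0.9885, 1024.8036], [0.0, 0.0, 0.0, 1.0]]}
{'clock': 0.1, 'qpos': array([ 1.11723778,  0.62923929,  0.03846093,  1.51824589, -0.02700501,
        0.99629123, -0.01996356]), 'qd': array([-9.88526139e-05, -9.33356198e-04, -1.63317525e-04, -4.43792724e-03,
       -3.53857393e-04, -2.43321839e-04, -1.32631975e-03]), 'tau': array([ 3.93641283e-03, -5.64536834e+01,  1.23060465e+00, -1.93972635e+01,
        1.12316961e-02,  5.47081101e-03, -3.20655238e-05]), 'eef_pos': array([ 245.59952428, -601.2529745 ,  244.49768077]), 'tool_rot': array([ 3.14157202e+00,  1.66527336e-03, -1.18301666e+00]), 'force': array([ 0.57338471, -0.24788219,  0.36797996]), 'torque': array([ 0.03174361,  0.0598233 , -0.03924998]), 'width': 85.2611793651794}
```

View pics/side0.png

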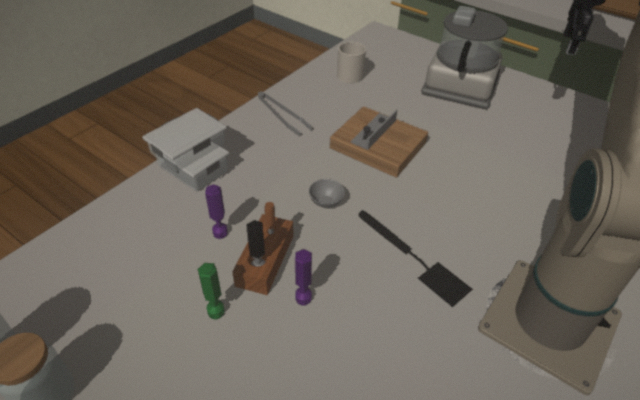

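View pics/top0.png

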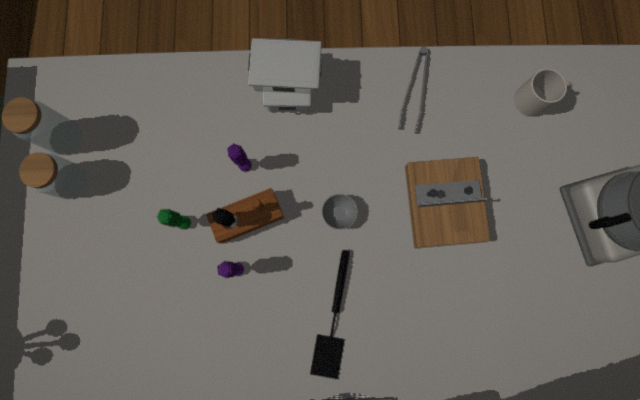

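Both views show one black-handled driver in the walnut stand, at side (256,240) and top (224,217). The green one (208,290) and the purple ones (216,205 and 303,270) are look-alikes. Next I'll enlarge.

```bash
cat > h.py <<'E'
import numpy as np,cv2
from cell import ctrl
def ray(n,u,v):
    p=ctrl.camera_params(n);T=np.array(p["cam_to_world"])
    K=np.array([[p["fx"],0,p["cx"]],[0,p["fy"],p["cy"]],[0,0,1]])
    d=cv2.undistortPoints(np.array([[[u,v]]],float),K,np.array([p["k1"],0,0,0,0.]))[0,0]
    d=T[:3,:3]@np.array([d[0],d[1],1]);return T[:3,3],d/np.linalg.norm(d)
def plane(n,u,v,z):
    o,d=ray(n,u,v);return o+d*(z-o[2])/d[2]
def proj(n,P):
    p=ctrl.camera_params(n);T=np.linalg.inv(np.array(p["cam_to_world"]))
    K=np.array([[p["fx"],0,p["cx"]],[0,p["fy"],p["cy"]],[0,0,1]])
    r,_=cv2.Rodrigues(T[:3,:3])
    return cv2.projectPoints(np.atleast_2d(P).astype(float),r,T[:3,3],K,np.array([p["k1"],0,0,0,0.]))[0][:,0]
def tri(*obs):
    A=np.zeros((3,3));b=np.zeros(3)
    for n,u,v in obs:
        o,d=ray(n,u,v);M=np.eye(3)-np.outer(d,d);A+=M;b+=M@o
    return np.linalg.solve(A,b)
def crop(im,x0,y0,w,h,s,f,gain=1.0):
    c=cv2.resize(im[y0:y0+h,x0:x0+w],None,fx=s,fy=s,interpolation=cv2.INTER_CUBIC)
    cv2.imwrite(f,np.clip(c[:,:,::-1]*gain,0,255).astype(np.uint8))
E
python3 - <<'E'
from h import *
a=cv2.imread("pics/side0.png")[:,:,::-1];b=cv2.imread("pics/top0.png")[:,:,::-1]
crop(a,225,190,80,110,5,"pics/s_drv.png",1.8);crop(b,195,180,100,70,8,"pics/t_drv.png",1.8)
crop(a,325,100,110,80,7,"pics/s_brd.png",1.8);crop(b,400,150,100,100,6,"pics/t_brd.png",1.8)
E
```

```text
(no output)
```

View pics/s_drv.png

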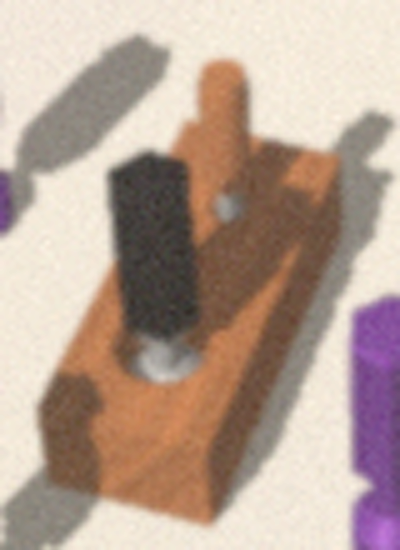

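View pics/t_drv.png

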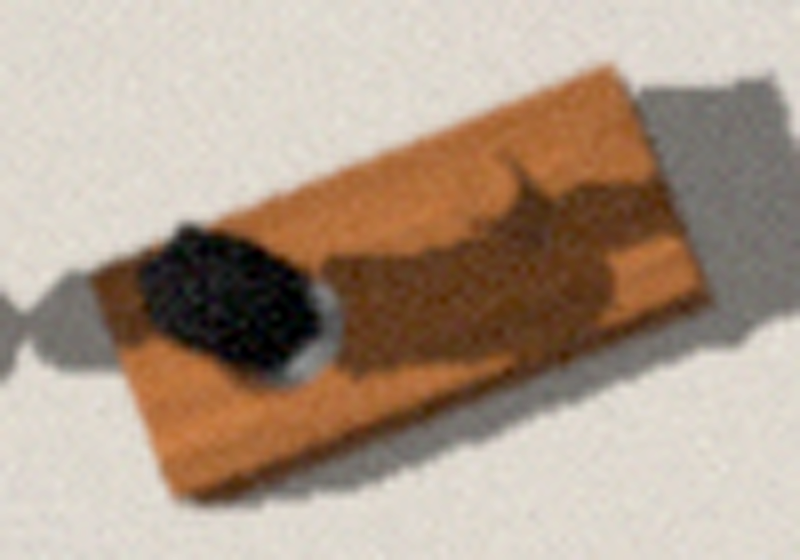

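View pics/s_brd.png

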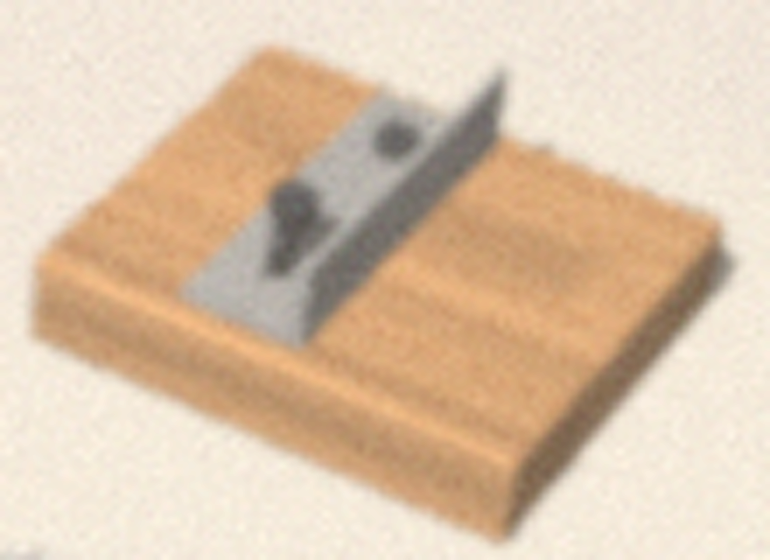

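View pics/t_brd.png

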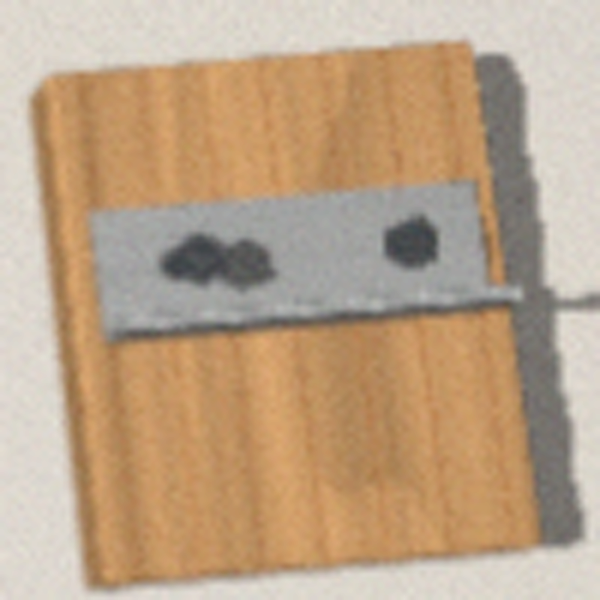

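Run:
```python
from h import *
f=lambda x,y,ox,oy,s:((x+.5)/s-.5+ox,(y+.5)/s-.5+oy)
print("stand top view z50");
c=[plane("top",*f(x,y,195,180,8),50) for x,y in [(92,283),(612,65),(708,295),(178,490)]]
for i in range(4): print(c[i].round(1),np.linalg.norm(c[i]-c[i-3]).round(1), np.degrees(np.arctan2(*(c[i-3]-c[i])[[1,0]])).round(1))
print("center",np.mean(c,0).round(1))
print("stand side view");
c=[plane("side",*f(x,y,225,190,5),50) for x,y in [(42,408),(212,468),(342,158),(190,125)]]
for i in range(4): print(c[i].round(1),np.linalg.norm(c[i]-c[i-3]).round(1), np.degrees(np.arctan2(*(c[i-3]-c[i])[[1,0]])).round(1))
print("center",np.mean(c,0).round(1))
print("board top");
c=[plane("top",*f(x,y,400,150,6),40) for x,y in [(50,75),(471,44),(540,545),(105,583)]]
for i in range(4): print(c[i].round(1),np.linalg.norm(c[i]-c[i-3]).round(1), np.degrees(np.arctan2(*(c[i-3]-c[i])[[1,0]])).round(1))
print("center",np.mean(c,0).round(1))
print("board side");
c=[plane("side",*f(x,y,325,100,7),40) for x,y in [(40,262),(512,462),(720,220),(270,45)]]
for i in range(4): print(c[i].round(1),np.linalg.norm(c[i]-c[i-3]).round(1), np.degrees(np.arctan2(*(c[i-3]-c[i])[[1,0]])).round(1))
print("center",np.mean(c,0).round(1))
print("home head", plane("top",*f(411,242,400,150,6),53).round(1),plane("side",*f(397,138,325,100,7),53).round(1))
print("lean head tri",tri(("top",*f(197,259,400,150,6)),("side",*f(293,203,325,100,7))).round(1))
print("side handle top center, top view:")
print("drv top tri",tri(("side",*f(148,163,225,190,5)),("top",*f(188,265,195,180,8))).round(1))
```

```text
stand top view z50
[523. 312.  50.] 159.2 -68.3
[581.8 164.1  50. ] 71.8 -158.3
[515.  137.6  50. ] 158.0 108.9
[463.9 287.1  50. ] 64.2 22.9
center [520.9 225.2  50. ]
stand side view
[522.2 311.6  50. ] 72.6 -164.3
[452.3 292.   50. ] 165.2 -67.8
[514.7 139.   50. ] 68.2 22.4
[577.7 164.9  50. ] 156.9 110.7
center [516.7 226.9  50. ]
board top
[ 636.1 -154.4   40. ] 166.7 -87.1
[ 644.6 -320.9   40. ] 196.5 -176.9
[ 448.4 -331.5   40. ] 167.7 93.2
[ 438.9 -164.1   40. ] 197.4 2.8
center [ 542.  -242.7   40. ]
board side
[ 631.4 -152.9   40. ] 193.5 -176.0
[ 438.4 -166.4   40. ] 167.6 -86.5
[ 448.7 -333.7   40. ] 194.5 3.6
[ 642.7 -321.4   40. ] 168.8 93.9
center [ 540.3 -243.6   40. ]
home head [ 564.3 -286.3   53. ] [ 562.  -284.9   53. ]
lean head tri [ 555.  -197.6   77.5]
side handle top center, top view:
drv top tri [511.2 258.6 153.4]
```

Run:
```python
from h import *
A=np.mean([ctrl.get_image("side").astype(float) for _ in range(4)],0)
B=np.mean([ctrl.get_image("top").astype(float) for _ in range(4)],0)
np.save("A.npy",A);np.save("B.npy",B)
def g(im,x0,y0,w,h,s,hi):
    c=cv2.resize(im[y0:y0+h,x0:x0+w],None,fx=s,fy=s,interpolation=cv2.INTER_CUBIC)
    return np.clip((np.clip(c,0,hi)/hi)**.7*255,0,255).astype(np.uint8)
a=g(A,240,212,34,52,11,70);b=g(B,208,202,34,34,11,70)
print(a.shape,b.shape)
o=np.zeros((572,760,3),np.uint8);o[:,:374]=a;o[:374,380:754]=b;cv2.imwrite("pics/drvz.png",o[:,:,::-1])
a=g(A,352,116,34,34,11,140);b=g(B,422,178,34,34,11,140)
o=np.zeros((374,760,3),np.uint8);o[:,:374]=a;o[:374,380:754]=b;cv2.imwrite("pics/scz.png",o[:,:,::-1])
```

```text
(572, 374, 3) (374, 374, 3)
```

View pics/drvz.png

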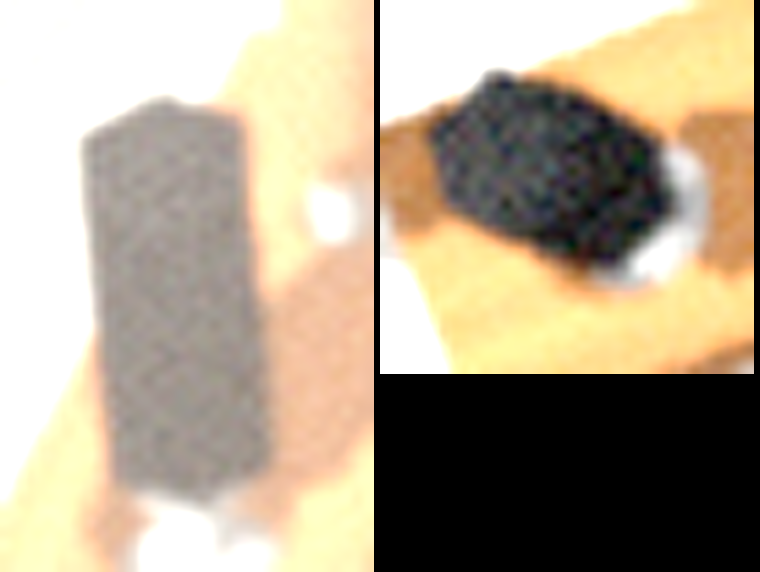

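View pics/scz.png

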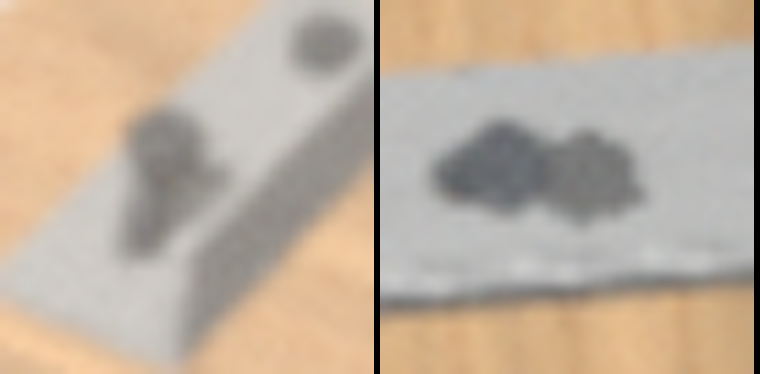

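Run:
```python
from h import *
from scipy.optimize import least_squares
f=lambda x,y,ox,oy,s:((x+.5)/s-.5+ox,(y+.5)/s-.5+oy)
P=[plane("side",*f(x,y,240,212,11),149)[:2] for x,y in [(84,138),(165,98),(243,108)]]
Q=[plane("top",*f(x,y,208,202,11),149)[:2] for x,y in [(120,72),(52,135),(70,205)]]
for p in P+Q: print(p.round(1))
def hexd(p,c,ps):
    R=17.32;cs=[np.array(c)+R*np.array([np.cos(ps+np.pi/6+k*np.pi/3),np.sin(ps+np.pi/6+k*np.pi/3)]) for k in range(6)]
    return min((p-q for q in cs),key=lambda d:d@d)
best=None
for S,nm in((P,"side"),(Q,"top"),(P+Q,"both")):
  best=min((least_squares(lambda v:np.concatenate([hexd(p,v[:2],v[2]) for p in S]),[505,258,a]) for a in np.radians(range(-30,30,5))),key=lambda r:r.cost)
  print(nm,best.x[:2].round(1),np.degrees(best.x[2]).round(1),np.sqrt(best.cost).round(2))
# mask lower corners too: bottom z=68
print("bottom corners side", [plane("side",*f(x,y,240,212,11),68)[:2].round(1) for x,y in [(118,482),(205,500),(268,465)]])
pil=np.array([558.4,-196.5,45])
for n,o in(("side",(352,116)),("top",(422,178))):
  q=proj(n,[pil,pil+[0,0,28],pil+[0,0,36]]); print(n,((q-np.array(o)+.5)*11-.5).round(0).tolist())
print("head top z81: side",plane("side",*f(165,133,352,116,11),80).round(1),"top",plane("top",*f(122,165,422,178,11),81).round(1))
print("board home: ",plane("side",*f(325,42,352,116,11),53).round(1))
```

```text
[517.8 266.2]
[513.4 251. ]
[501.6 244.5]
[524.  260.8]
[512.5 273.3]
[499.4 269.8]
side [501.8 261. ] -7.8 2.43
top [508.3 257. ] -18.7 2.26
both [505.8 259.9] -20.1 7.76
bottom corners side [array([511.9, 272.3]), array([497.2, 265.8]), array([493.7, 253.1])]
side [[132.0, 252.0], [142.0, 155.0], [145.0, 127.0]]
top [[76.0, 182.0], [110.0, 159.0], [120.0, 152.0]]
head top z81: side [ 554.3 -198.5   80. ] top [ 555.8 -196.7   81. ]
board home:  [ 562.2 -284.2   53. ]
```

Run:
```python
from h import *
B=np.mean([ctrl.get_image("top").astype(float) for _ in range(10)]+[np.load("B.npy")]*4,0)
A=np.mean([ctrl.get_image("side").astype(float) for _ in range(8)]+[np.load("A.npy")]*4,0)
np.save("A.npy",A);np.save("B.npy",B)
def g(im,x0,y0,w,h,s,lo,hi):
    c=cv2.resize(im[y0:y0+h,x0:x0+w],None,fx=s,fy=s,interpolation=cv2.INTER_LANCZOS4)
    return np.clip((c-lo)/(hi-lo)*255,0,255).astype(np.uint8)
a=g(A,355,117,20,20,19,20,110);b=g(B,424,182,20,20,19,20,110)
cv2.imwrite("pics/scz2.png",np.hstack([a,b])[:,:,::-1])
b=g(B,456,178,24,24,16,20,110);cv2.imwrite("pics/home.png",b[:,:,::-1])
for nm,s,t in(("green",(215,312),(184,222)),("pur1",(219,232),(244,165)),("pur2",(303,298),(240,268)),("greentop",(207,266),(163,216)),("sdr",(270,205),(262,212))):
  print(nm,tri(("side",*s),("top",*t)).round(0))
print(ctrl.read_state()["clock"])
```

```text
green [513. 378.  -1.]
pur1 [647. 234.   6.]
pur2 [402. 245.  -7.]
greentop [511. 376. 142.]
sdr [525. 181. 123.]
1.4
```

View pics/scz2.png

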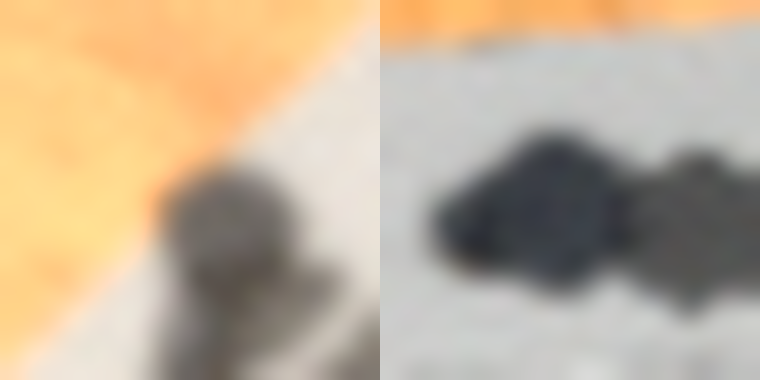

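Run:
```python
from h import *
f=lambda x,y,ox,oy,s:((x+.5)/s-.5+ox,(y+.5)/s-.5+oy)
t=[plane("top",*f(x-380,y,424,182,19),80.5)[:2] for x,y in[(555,130),(563,297),(560,213),(625,165),(630,250)]]
print(np.round(t,1),np.degrees(np.arctan2(*(t[0]-t[1])[::-1])),np.degrees(np.arctan2(*(t[3]-t[4])[::-1])))
print(plane("side",*f(228,210,355,117,19),79).round(1))
s=ctrl.read_state();print(s["eef_pos"],s["tool_rot"])
```

```text
[[ 565.2 -197.7]
 [ 545.5 -197.3]
 [ 555.4 -197.6]
 [ 560.9 -205.6]
 [ 550.8 -205.5]] -1.0609217163942748 -0.5135632261630143
[ 555.2 -199.9   79. ]
[ 245.80038113 -601.73408176  245.32334084] [-3.14157624e+00  6.65943548e-06 -1.18307500e+00]
```

View pics/home.png

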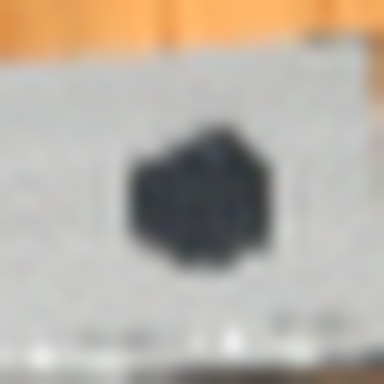

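```bash
cat > m.py <<'E'
import sys
from h import *
from scipy.spatial.transform import Rotation as Rn
def go(x,y,z,yaw):
    s=ctrl.read_state();R=Rn.from_euler("xyz",s["tool_rot"]).as_matrix()
    d=R.T@(np.array([x,y,z])-s["eef_pos"]);cy=np.degrees(np.arctan2(R[1,0],R[0,0]))
    r=-((yaw-cy+180)%360-180)
    print("clk",s["clock"],"pos",s["eef_pos"].round(1),"yaw",cy.round(1),"tilt",np.degrees(np.arccos(-R[2,2])).round(2),"F",s["force"].round(1),"T",s["torque"].round(2),"w",round(s["width"],1),"q7",s["qpos"].round(2))
    print("shift",d.round(1),"roll",round(r,1))
if __name__=="__main__": go(*map(float,sys.argv[1:5]))
E
python3 m.py 450 -350 260 -30; python3 m.py 560 0 260 10
```

```text
clk 1.4 pos [ 245.8 -601.7  245.3] yaw -67.8 tilt 0.0 F [0.3 0.6 0.2] T [-0.02  0.03 -0.02] w 85.0 q7 [ 1.12  0.63  0.04  1.52 -0.03  1.   -0.02]
shift [-155.8 -284.2  -14.7] roll -37.8
clk 1.4 pos [ 245.8 -601.7  245.3] yaw -67.8 tilt 0.0 F [0.3 0.6 0.2] T [-0.02  0.03 -0.02] w 85.0 q7 [ 1.12  0.63  0.04  1.52 -0.03  1.   -0.02]
shift [-438.3 -518.4  -14.7] roll -77.8
```

send_rows:
  commands:
    - [85, -24, -44, -3, -8]
    - [85, -48, -88, -6, -16]
    - [85, -72, -132, -9, -24]
    - [85, -96, -176, -12, -32]
    - [85, -120, -220, -15, -38]

```text
clock: 1.9
eef_pos: [404.5, -406.7, 260.7]
tool_rot: [3.141, -0.001, -0.515]
force: [1.7, -0.9, -1.3]
width: 85.0
```

```bash
python3 m.py 570 0 260 20
```

```text
clk 1.9 pos [ 404.5 -406.7  260.7] yaw -29.5 tilt 0.04 F [ 1.7 -0.9 -1.3] T [-0.02 -0.04 -0.04] w 85.0 q7 [ 0.84  0.5  -0.15  1.72  0.09  0.93  0.14]
shift [ -56.3 -435.5    0.6] roll -49.5
```

send_rows:
  commands:
    - [85, -6, -48, 0, -5]
    - [85, -12, -96, 0, -10]
    - [85, -18, -144, 0, -15]
    - [85, -24, -192, 0, -20]
    - [85, -30, -240, 0, -25]

```text
clock: 2.4
eef_pos: [497.2, -181.4, 261.0]
tool_rot: [3.141, -0.001, -0.075]
force: [0.1, 0.2, -0.2]
width: 85.3
```

```bash
python3 m.py 570 60 260 45;python3 m.py 505.5 259 230 45
```

```text
clk 2.4 pos [ 497.2 -181.4  261. ] yaw -4.3 tilt 0.09 F [ 0.1  0.2 -0.2] T [ 0.04 -0.04  0.  ] w 85.3 q7 [ 0.5   0.45 -0.3   1.83  0.17  0.89  0.05]
shift [  54.4 -246.2    0.8] roll -49.3
clk 2.4 pos [ 497.2 -181.4  261. ] yaw -4.3 tilt 0.09 F [ 0.1  0.2 -0.2] T [ 0.04 -0.04  0.  ] w 85.3 q7 [ 0.5   0.45 -0.3   1.83  0.17  0.89  0.05]
shift [ -24.9 -439.8   30.5] roll -49.3
```

send_rows:
  commands:
    - [85, 5, -49, 0, -6]
    - [85, 10, -98, 0, -12]
    - [85, 15, -147, 0, -18]
    - [85, 18, -196, 0, -24]
    - [85, 20, -245, 0, -30]

```text
clock: 2.9
eef_pos: [535.9, 63.2, 261.0]
tool_rot: [3.14, -0.001, 0.452]
force: [0.9, -0.4, -0.8]
width: 84.8
```

```bash
python3 m.py 505.5 259 240 45
```

```text
clk 2.9 pos [535.9  63.2 261. ] yaw 25.9 tilt 0.14 F [ 0.9 -0.4 -0.8] T [-0.01 -0.09 -0.04] w 84.8 q7 [ 0.14  0.48 -0.46  1.8   0.26  0.92  0.02]
shift [  58.2 -189.4   20.8] roll -19.1
```

send_rows:
  commands:
    - [85, 15, -48, 5, -5]
    - [85, 30, -96, 10, -10]
    - [85, 44, -143, 15, -15]
    - [85, 58, -189, 20, -19]
    - [85, 58, -189, 20, -19]

```text
clock: 3.4
eef_pos: [502.2, 267.7, 240.9]
tool_rot: [-3.138, -0.005, 0.796]
force: [1.0, -0.8, 0.2]
width: 84.5
```

```bash
python3 m.py 505.5 259 115 45
python3 - <<'E'
from h import *
im=ctrl.get_image("side");crop(im,200,110,120,180,4,"pics/s1.png",1.8)
im=ctrl.get_image("top");crop(im,150,150,140,110,5,"pics/t1.png",1.8)
E
```

```text
clk 3.4 pos [502.2 267.7 240.9] yaw 45.6 tilt 0.34 F [ 1.  -0.8  0.2] T [-0.02  0.09  0.04] w 84.5 q7 [-0.18  0.56 -0.55  1.75  0.35  0.93 -0.08]
shift [ -4.5   8.8 125.9] roll 0.6
```

View pics/s1.png

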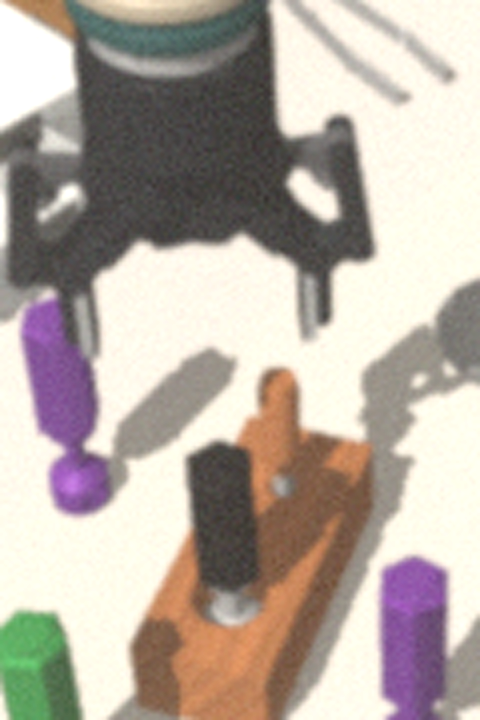

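send_rows:
  commands:
    - [85, -4, 9, 10, 0.6]
    - [85, -4, 9, 30, 0.6]
    - [85, -4, 9, 60, 0.6]
    - [85, -4, 9, 80, 0.6]
    - [85, -4, 9, 85, 0.6]

```text
clock: 4.0
eef_pos: [508.1, 246.7, 152.9]
tool_rot: [3.14, 0.005, 0.772]
force: [-0.6, 1.1, -1.1]
width: 85.1
```

```bash
python3 m.py 505.5 259 115 45
python3 - <<'E'
from h import *
im=ctrl.get_image("side");crop(im,200,150,110,140,4,"pics/s2.png",1.8)
im=ctrl.get_image("top");crop(im,150,150,140,110,5,"pics/t2.png",1.8)
E
```

```text
clk 4.0 pos [508.1 246.7 152.9] yaw 44.2 tilt 0.31 F [-0.6  1.1 -1.1] T [-0.04 -0.04  0.  ] w 85.1 q7 [-0.2   0.67 -0.47  1.84  0.43  0.75 -0.14]
shift [  6.9 -10.7  37.9] roll -0.8
```

View pics/s2.png

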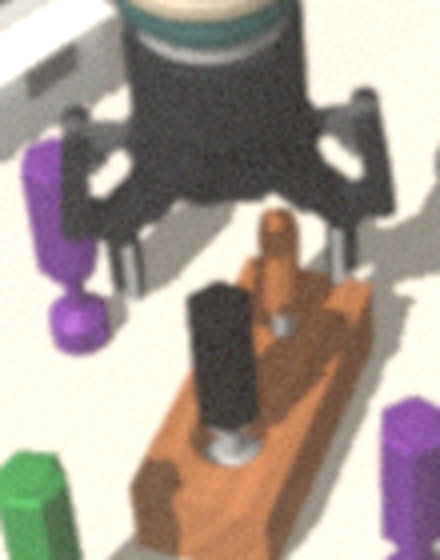

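View pics/t2.png

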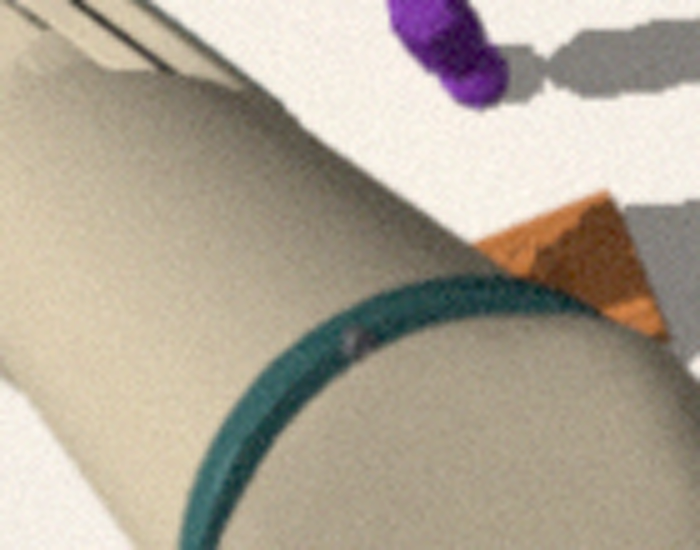

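send_rows:
  commands:
    - [85, 3, -5, 0, -0.8]
    - [85, 6, -9, 0, -0.8]
    - [85, 7, -10.5, 5, -0.8]
    - [85, 7, -10.5, 12, -0.8]
    - [85, 7, -10.5, 18, -0.8]

```text
clock: 4.6
eef_pos: [506.4, 260.8, 136.3]
tool_rot: [3.139, 0.002, 0.788]
force: [-1.2, -0.1, -0.4]
width: 84.8
```

```bash
python3 m.py 505.5 259 115 45
python3 - <<'E'
from h import *
im=ctrl.get_image("side");crop(im,200,150,110,140,4,"pics/s3.png",1.8)
E
```

```text
clk 4.6 pos [506.4 260.8 136.3] yaw 45.1 tilt 0.17 F [-1.2 -0.1 -0.4] T [-0.01 -0.01  0.01] w 84.8 q7 [-0.23  0.7  -0.46  1.84  0.45  0.72 -0.16]
shift [-1.9  0.6 21.3] roll 0.1
```

View pics/s3.png

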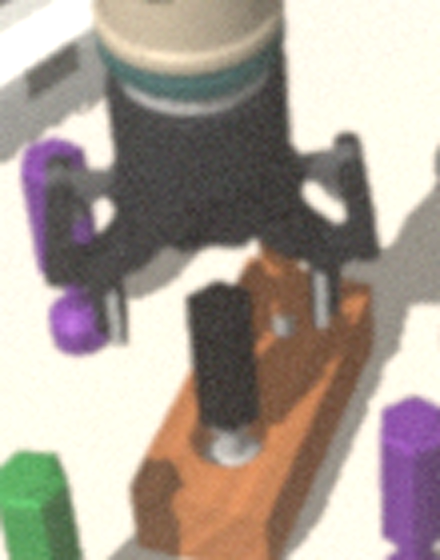

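send_rows:
  commands:
    - [85, -1.5, 0.6, 8, 0]
    - [85, -1.5, 0.6, 16, 0]
    - [85, -1.5, 0.6, 21, 0]
    - [60, -1.5, 0.6, 21, 0]
    - [50, -1.5, 0.6, 21, 0]

```text
clock: 5.15
eef_pos: [505.2, 258.9, 114.1]
tool_rot: [3.14, 0.004, 0.788]
force: [0.2, -0.6, -0.2]
width: 58.7
```

send_rows:
  commands:
    - [40, 0, 0, 0, 0]
    - [34, 0, 0, 0, 0]
    - [28, 0, 0, 0, 0]
    - [22, 0, 0, 0, 0]
    - [15, 0, 0, 0, 0]

```text
clock: 5.65
eef_pos: [505.4, 259.0, 114.5]
tool_rot: [3.14, 0.003, 0.788]
force: [0.3, 0.5, 2.7]
width: 29.3
```

```bash
python3 m.py 505.5 259 115 45
python3 - <<'E'
from h import *
im=ctrl.get_image("side");crop(im,200,150,110,140,4,"pics/s4.png",1.8)
E
```

```text
clk 5.65 pos [505.4 259.  114.5] yaw 45.1 tilt 0.21 F [0.3 0.5 2.7] T [-0.07  0.12 -0.03] w 29.3 q7 [-0.24  0.72 -0.44  1.85  0.48  0.67 -0.18]
shift [ 0.   0.1 -0.5] roll 0.1
```

View pics/s4.png

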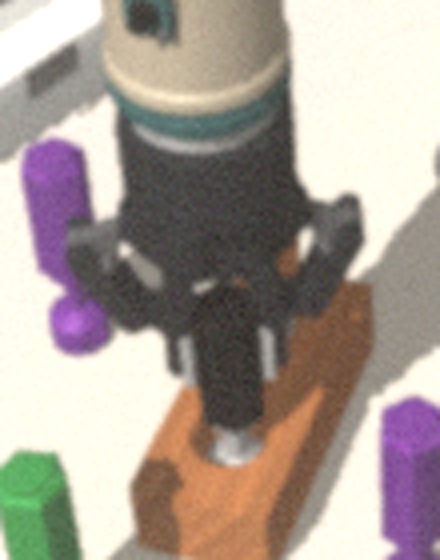

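send_rows:
  commands:
    - [15, 0, 0, -10, 0]
    - [15, 0, 0, -25, 0]
    - [15, 0, 0, -50, 0]
    - [15, 0, 0, -80, 0]
    - [15, 0, 0, -110, 0]

```text
clock: 6.2
eef_pos: [504.7, 258.9, 225.5]
tool_rot: [3.14, 0.005, 0.788]
force: [1.3, -0.1, -1.5]
width: 29.5
```

send_rows:
  commands:
    - [15, 0, 0, -20, 0]
    - [15, 0, 0, -35, 0]
    - [15, 0, 0, -40, 0]
    - [15, 0, 0, -40, 0]
    - [15, 0, 0, -40, 0]

```text
clock: 6.7
eef_pos: [504.3, 258.5, 264.6]
tool_rot: [3.141, 0.007, 0.788]
force: [0.2, 0.6, -1.8]
width: 29.6
```

```bash
python3 m.py 560 60 262 40
python3 - <<'E'
from h import *
im=ctrl.get_image("side");crop(im,190,80,140,150,4,"pics/s5.png",1.8)
E
```

```text
clk 6.7 pos [504.3 258.5 264.6] yaw 45.1 tilt 0.39 F [ 0.2  0.6 -1.8] T [ 0.04 -0.01 -0.01] w 29.6 q7 [-0.16  0.54 -0.56  1.72  0.33  0.99 -0.06]
shift [-101.4  179.6    3.5] roll 5.1
```

View pics/s5.png

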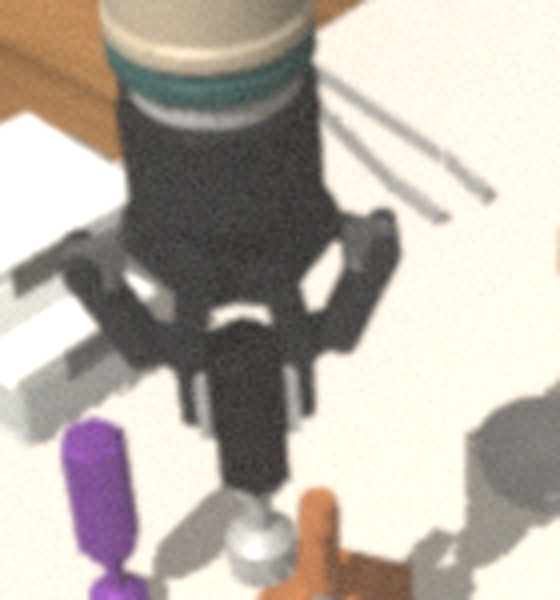

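```bash
python3 m.py 556 -197 265 30
```

```text
clk 6.75 pos [504.2 258.6 264.4] yaw 45.1 tilt 0.41 F [ 0.3 -0.  -1.4] T [ 0.03 -0.01 -0.03] w 29.7 q7 [-0.16  0.54 -0.56  1.72  0.33  0.99 -0.06]
shift [-286.4  358.1    1.8] roll 15.1
```

send_rows:
  commands:
    - [15, -15, 19, 0, 1]
    - [15, -40, 50, 0, 2]
    - [15, -68, 85, 0, 4]
    - [15, -96, 120, 0, 6]
    - [15, -124, 155, 0, 8]

```text
clock: 7.25
eef_pos: [526.0, 59.5, 264.5]
tool_rot: [3.141, 0.009, 0.647]
force: [1.2, 0.2, -1.4]
width: 29.3
```

```bash
python3 m.py 556 -197 265 30
```

```text
clk 7.25 pos [526.   59.5 264.5] yaw 37.1 tilt 0.49 F [ 1.2  0.2 -1.4] T [-0.02 -0.02  0.04] w 29.3 q7 [ 0.19  0.48 -0.52  1.81  0.29  0.94  0.19]
shift [-130.8  222.7    0.8] roll 7.1
```

send_rows:
  commands:
    - [15, -24, 41, 0, 2]
    - [15, -48, 82, 0, 4]
    - [15, -72, 123, 0, 5]
    - [15, -94, 160, 0, 6]
    - [15, -112, 190, 0, 7]

```text
clock: 7.75
eef_pos: [550.5, -162.9, 264.4]
tool_rot: [3.14, 0.01, 0.522]
force: [0.2, -0.3, -1.8]
width: 29.4
```

```bash
python3 m.py 556 -197 240 30
```

```text
clk 7.75 pos [ 550.5 -162.9  264.4] yaw 29.9 tilt 0.6 F [ 0.2 -0.3 -1.8] T [ 0.06 -0.08  0.  ] w 29.4 q7 [ 0.53  0.53 -0.46  1.7   0.28  0.98  0.49]
shift [-12.   32.3  24.6] roll -0.1
```

send_rows:
  commands:
    - [15, -6, 16, 5, 0]
    - [15, -11, 28, 15, 0]
    - [15, -12, 32, 20, 0]
    - [15, -12, 32, 25, 0]
    - [15, -12, 32, 25, 0]

```text
clock: 8.25
eef_pos: [555.5, -194.3, 238.6]
tool_rot: [-3.14, 0.011, 0.525]
force: [0.4, 0.7, -1.5]
width: 29.4
```

```bash
cat >> m.py <<'E'
    s=ctrl.read_state();R=Rn.from_euler("xyz",s["tool_rot"]).as_matrix();print("mouth",(s["eef_pos"]+R@[0,0,105]).round(1))
E
python3 m.py 556 -197 205 30
python3 - <<'E'
from h import *
im=ctrl.get_image("side");crop(im,305,0,130,150,4,"pics/s6.png",1.8)
im=ctrl.get_image("top");crop(im,380,120,140,120,5,"pics/t6.png",1.8)
print(proj("side",[[556,-197,z] for z in (105,130,160,190)]).round(1))
E
```

```text
[[366.5 119.5]
 [367.5 111.2]
 [368.6 100.8]
 [369.8  90.1]]  File "m.py", line 11
    s=ctrl.read_state();R=Rn.from_euler("xyz",s["tool_rot"]).as_matrix();print("mouth",(s["eef_pos"]+R@[0,0,105]).round(1))
IndentationError: unexpected indent
```

View pics/s6.png

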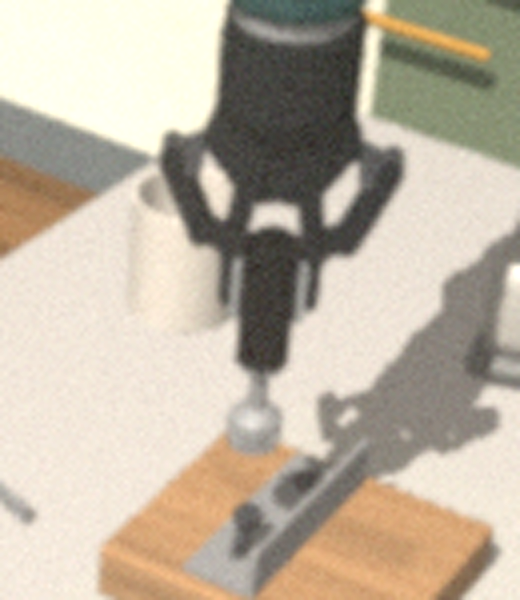

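View pics/t6.png

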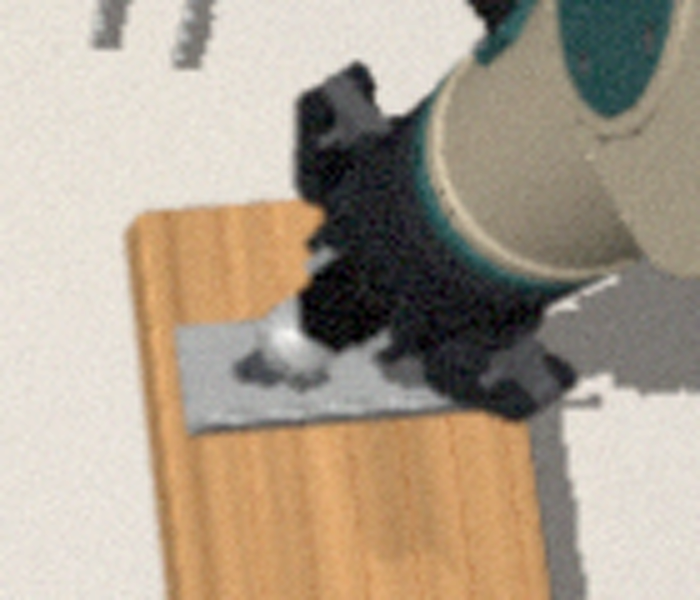

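```bash
python3 - <<'E'
t=open("m.py").read().split("\n");l=[x for x in t if x.startswith('    s=ctrl.read_state();R=Rn') and 'mouth' in x][0]
t.remove(l);t.insert([i for i,x in enumerate(t) if x.startswith("if __name__")][0],'    print("mouth",(s["eef_pos"]+R@[0,0,105]).round(1))')
open("m.py","w").write("\n".join(t))
E
python3 m.py 556 -197 205 30
python3 - <<'E'
from h import *
from scipy.spatial.transform import Rotation as Rn
s=ctrl.read_state();R=Rn.from_euler("xyz",s["tool_rot"]).as_matrix()
P=[s["eef_pos"]+R@[0,0,z] for z in (105,90,47,-34)]
print("side px crop",((proj("side",P)-[305,0]+.5)*4-.5).round(0).tolist())
print("top px crop",((proj("top",P)-[380,120]+.5)*5-.5).round(0).tolist())
E
```

```text
clk 8.35 pos [ 556.1 -194.8  239.7] yaw 30.1 tilt 0.57 F [-0.4  0.2 -1.6] T [ 0.05 -0.01 -0.03] w 29.4 q7 [ 0.57  0.58 -0.44  1.69  0.3   0.95  0.53]
shift [-0.8  1.9 34.7] roll 0.1
mouth [ 555.2 -195.4  134.7]
side px crop [[252.0, 441.0], [254.0, 421.0], [260.0, 359.0], [272.0, 235.0]]
top px crop [[295.0, 344.0], [304.0, 338.0], [333.0, 317.0], [397.0, 272.0]]
```

```bash
python3 m.py 557 -197.2 193 30
```

```text
clk 8.35 pos [ 556.1 -194.8  239.7] yaw 30.1 tilt 0.57 F [-0.4  0.2 -1.6] T [ 0.05 -0.01 -0.03] w 29.4 q7 [ 0.57  0.58 -0.44  1.69  0.3   0.95  0.53]
shift [ 0.   2.5 46.7] roll 0.1
mouth [ 555.2 -195.4  134.7]
```

send_rows:
  commands:
    - [15, -0.5, 2.5, 8, 0]
    - [15, -0.5, 2.5, 20, 0]
    - [15, -0.5, 2.5, 35, 0]
    - [15, -0.5, 2.5, 44, 0]
    - [15, -0.5, 2.5, 46, 0]

```text
clock: 8.85
eef_pos: [555.5, -197.2, 192.0]
tool_rot: [-3.14, 0.012, 0.525]
force: [-0.2, -1.0, -0.9]
width: 29.2
```

```bash
python3 m.py 557 -197.2 193 30
python3 - <<'E'
from h import *
im=ctrl.get_image("side");crop(im,325,50,100,100,6,"pics/s7.png",1.8)
im=ctrl.get_image("top");crop(im,380,120,140,120,5,"pics/t7.png",1.8)
E
```

```text
clk 8.85 pos [ 555.5 -197.2  192. ] yaw 30.1 tilt 0.69 F [-0.2 -1.  -0.9] T [ 0.03 -0.02 -0.  ] w 29.2 q7 [ 0.55  0.64 -0.42  1.73  0.34  0.86  0.5 ]
shift [ 1.3  0.8 -1.1] roll 0.1
mouth [ 554.3 -197.7   87. ]
```

View pics/s7.png

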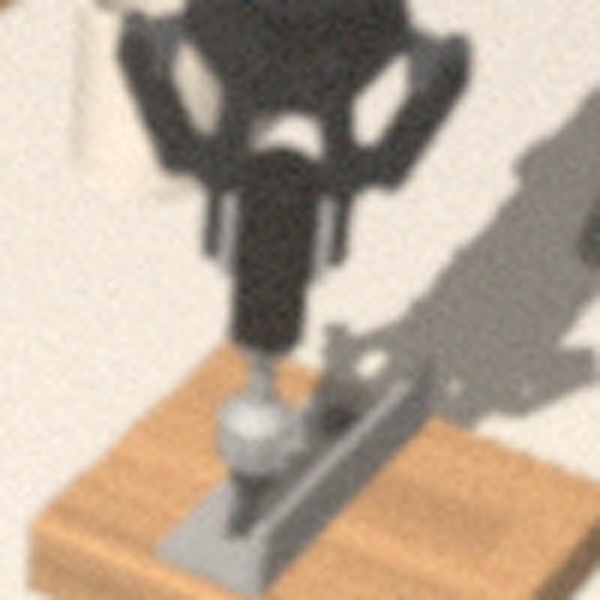

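View pics/t7.png

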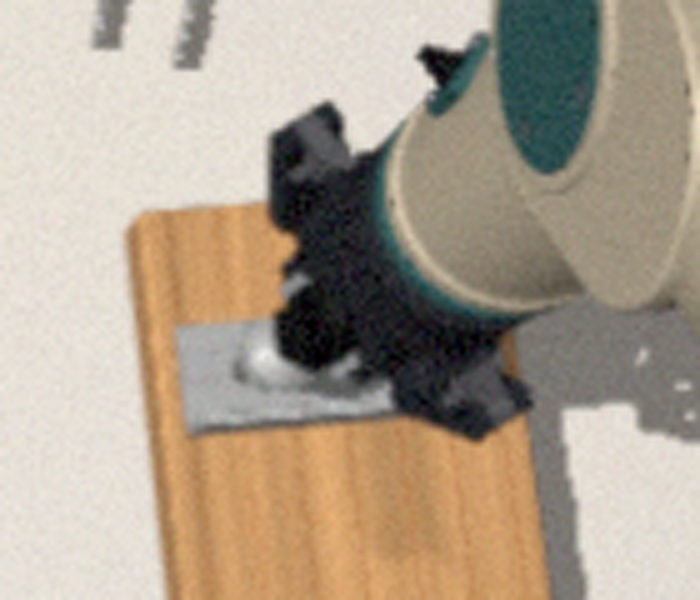

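send_rows:
  commands:
    - [15, 1, 0.5, 1, 0]
    - [15, 1, 1, 3, 0]
    - [15, 1, 1, 5, 0]
    - [15, 1, 1, 7, 0]
    - [15, 1, 1, 8, 0]

```text
clock: 9.45
eef_pos: [557.6, -197.7, 185.0]
tool_rot: [-3.141, 0.011, 0.525]
force: [-0.4, -0.2, -1.4]
width: 29.3
```

```bash
python3 m.py 557 -197.2 193 30
```

```text
clk 9.45 pos [ 557.6 -197.7  185. ] yaw 30.1 tilt 0.61 F [-0.4 -0.2 -1.4] T [0.02 0.01 0.04] w 29.3 q7 [ 0.55  0.65 -0.42  1.73  0.34  0.84  0.5 ]
shift [-0.3 -0.8 -8. ] roll 0.1
mouth [ 556.6 -198.3   80. ]
```

send_rows:
  commands:
    - [15, -0.5, 0, 1, 0]
    - [15, -0.5, 0, 2, 0]
    - [15, -0.5, 0, 3, 0]
    - [15, -0.5, 0, 4, 0]
    - [15, -0.5, 0, 5, 0]

```text
clock: 9.95
eef_pos: [557.1, -198.0, 180.0]
tool_rot: [-3.141, 0.011, 0.525]
force: [0.5, 0.1, -1.3]
width: 29.3
```

```bash
python3 m.py 559.4 -196 175 30
```

```text
clk 9.95 pos [ 557.1 -198.   180. ] yaw 30.1 tilt 0.61 F [ 0.5  0.1 -1.3] T [0.02 0.   0.04] w 29.3 q7 [ 0.55  0.65 -0.41  1.74  0.35  0.83  0.5 ]
shift [ 3.1 -0.6  4.9] roll 0.1
mouth [ 556.1 -198.5   75. ]
```

send_rows:
  commands:
    - [15, 0.8, -0.2, 0, 0]
    - [15, 1.6, -0.4, 0, 0]
    - [15, 2.4, -0.6, 0, 0]
    - [15, 3, -0.6, 0, 0]
    - [15, 3, -0.6, 1, 0]

```text
clock: 10.45
eef_pos: [559.3, -195.9, 179.1]
tool_rot: [-3.141, 0.011, 0.525]
force: [-1.3, -0.7, -0.2]
width: 29.3
```

```bash
python3 m.py 559.4 -196 175 30
python3 - <<'E'
from h import *
im=np.mean([ctrl.get_image("side").astype(float) for _ in range(3)],0);crop(im,345,95,50,50,12,"pics/s8.png",1.8)
E
```

```text
clk 10.45 pos [ 559.3 -195.9  179.1] yaw 30.1 tilt 0.62 F [-1.3 -0.7 -0.2] T [-0.01  0.42  0.02] w 29.3 q7 [ 0.54  0.66 -0.41  1.74  0.35  0.83  0.49]
shift [0.1 0.1 4.1] roll 0.1
mouth [ 558.3 -196.5   74.1]
```

View pics/s8.png

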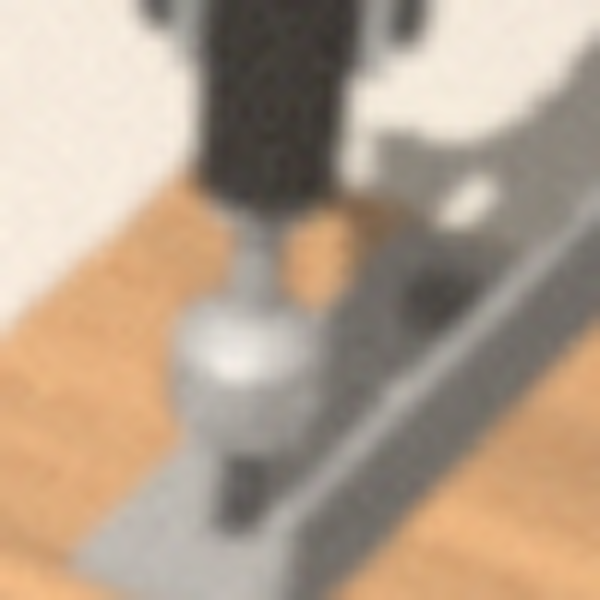

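send_rows:
  commands:
    - [15, 0, 0, 1, 0]
    - [15, 0, 0, 2, 0]
    - [15, 0, 0, 3, 0]
    - [15, 0, 0, 3.5, 0]
    - [15, 0, 0, 4, 0]

```text
clock: 11.1
eef_pos: [559.3, -196.1, 174.8]
tool_rot: [-3.141, 0.011, 0.525]
force: [-0.6, -0.9, -0.6]
width: 29.1
```

```bash
python3 m.py 559.4 -196 175 30
```

```text
clk 11.1 pos [ 559.3 -196.1  174.8] yaw 30.1 tilt 0.61 F [-0.6 -0.9 -0.6] T [-0.18  0.23  0.04] w 29.1 q7 [ 0.54  0.66 -0.41  1.74  0.35  0.82  0.49]
shift [ 0.1 -0.  -0.2] roll 0.1
mouth [ 558.3 -196.6   69.8]
```

send_rows:
  commands:
    - [15, 0, 0, 1, 0]
    - [15, 0, 0, 2, 0]
    - [15, 0, 0, 3, 0]
    - [15, 0, 0, 3.5, 0]
    - [15, 0, 0, 4, 0]

```text
clock: 11.6
eef_pos: [559.3, -196.1, 170.8]
tool_rot: [-3.141, 0.011, 0.525]
force: [-0.4, -0.2, -0.1]
width: 29.2
```

```bash
python3 m.py 559.4 -196 175 30
```

```text
clk 11.6 pos [ 559.3 -196.1  170.8] yaw 30.1 tilt 0.61 F [-0.4 -0.2 -0.1] T [-0.09  0.24  0.04] w 29.2 q7 [ 0.54  0.67 -0.41  1.74  0.35  0.81  0.49]
shift [ 0.1 -0.1 -4.2] roll 0.1
mouth [ 558.3 -196.7   65.8]
```

send_rows:
  commands:
    - [15, 0, 0, 0.5, 0]
    - [15, 0, 0, 1, 0]
    - [15, 0, 0, 1, 0]

```text
clock: 11.9
eef_pos: [559.3, -196.1, 169.8]
tool_rot: [-3.141, 0.01, 0.525]
force: [-0.3, -0.1, -0.6]
width: 29.1
```

```bash
python3 m.py 559.4 -196 175 30
python3 - <<'E'
from h import *
im=np.mean([ctrl.get_image("side").astype(float) for _ in range(3)],0);crop(im,345,95,50,50,12,"pics/s9.png",1.8)
E
```

```text
clk 11.9 pos [ 559.3 -196.1  169.8] yaw 30.1 tilt 0.6 F [-0.3 -0.1 -0.6] T [-0.09  0.2   0.01] w 29.1 q7 [ 0.54  0.67 -0.41  1.74  0.36  0.81  0.49]
shift [ 0.1 -0.1 -5.2] roll 0.1
mouth [ 558.4 -196.6   64.8]
```

View pics/s9.png

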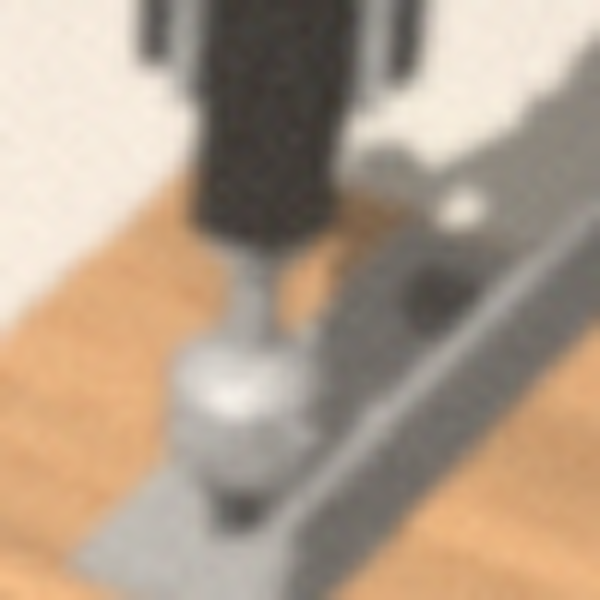

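Run:
```python
from h import *
A=np.load("A.npy");B=np.load("B.npy")
def g(im,x0,y0,w,h,s,lo,hi):
    c=cv2.resize(im[y0:y0+h,x0:x0+w],None,fx=s,fy=s,interpolation=cv2.INTER_LANCZOS4)
    return np.clip((c-lo)/(hi-lo)*255,0,255).astype(np.uint8)
a=g(A,355,122,20,20,20,30,110);b=g(B,422,184,20,20,20,30,110)
for im,n,o in((a,"side",(355,122)),(b,"top",(422,184))):
  for z,c in((45,(255,0,0)),(81,(0,255,0))):
    q=(proj(n,[[558.4,-196.5,z]])[0]-o+.5)*20-.5; cv2.circle(im,tuple(int(round(v)) for v in q),4,c,-1)
    r=[[558.4+5*np.cos(t),-196.5+5*np.sin(t),z] for t in np.linspace(0,6.28,40)]
    q=(proj(n,r)-o+.5)*20-.5; cv2.polylines(im,[q.round().astype(np.int32)],True,c,1)
cv2.imwrite("pics/pz.png",np.hstack([a,b])[:,:,::-1])
```

```text
(no output)
```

View pics/pz.png

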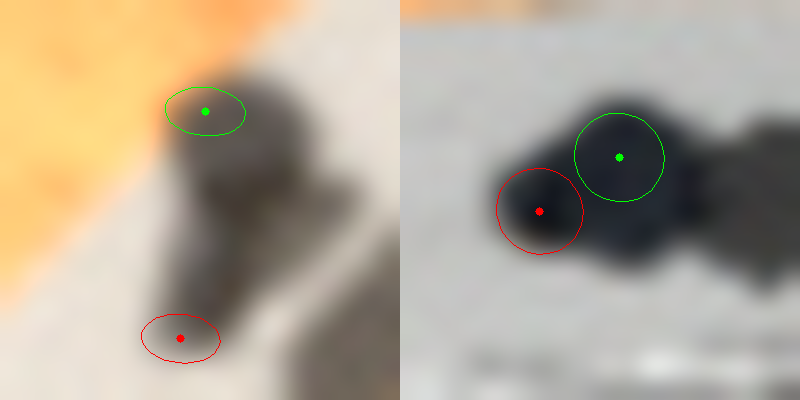

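Run:
```python
from h import *
from scipy.spatial.transform import Rotation as Rn
s=ctrl.read_state();R=Rn.from_euler("xyz",s["tool_rot"]).as_matrix();m=s["eef_pos"]+R@[0,0,104.5]
ims={n:np.mean([ctrl.get_image(n).astype(float) for _ in range(3)],0) for n in("side","top")}
out=[]
for n,o in(("side",(350,110)),("top",(415,175))):
  c=cv2.resize(ims[n][o[1]:o[1]+33,o[0]:o[0]+33],None,fx=12,fy=12,interpolation=cv2.INTER_LANCZOS4);c=np.clip(c*1.6,0,255).astype(np.uint8)
  r=[[m[0]+16*np.cos(t),m[1]+16*np.sin(t),m[2]] for t in np.linspace(0,6.28,60)]
  cv2.polylines(c,[((proj(n,r)-o+.5)*12-.5).round().astype(np.int32)],True,(255,0,0),1)
  r=[[558.4+5*np.cos(t),-196.5+5*np.sin(t),45] for t in np.linspace(0,6.28,60)]
  cv2.polylines(c,[((proj(n,r)-o+.5)*12-.5).round().astype(np.int32)],True,(0,255,0),1)
  out.append(c)
cv2.imwrite("pics/ov.png",np.hstack(out)[:,:,::-1])
```

```text
(no output)
```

View pics/ov.png

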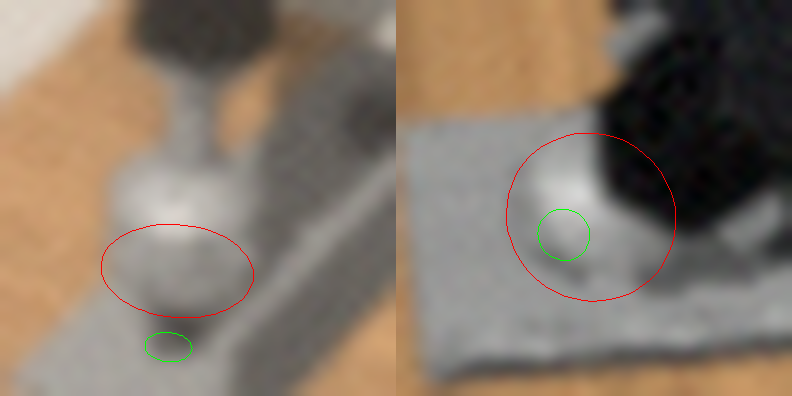

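send_rows:
  commands:
    - [15, 0, 0, 0, 4]
    - [15, 0, 0, 0, 8]
    - [15, 0, 0, 0, 12]
    - [15, 0, 0, 0, 16]
    - [15, 0, 0, 0, 20]

```text
clock: 12.85
eef_pos: [559.8, -195.7, 169.8]
tool_rot: [3.138, 0.009, 0.173]
force: [0.4, 0.0, -1.9]
width: 29.5
```

```bash
python3 m.py 559.3 -196.1 170 -65
```

```text
clk 12.85 pos [ 559.8 -195.7  169.8] yaw 9.9 tilt 0.54 F [ 0.4  0.  -1.9] T [ 0.02 -0.09  0.04] w 29.5 q7 [ 0.48  0.66 -0.31  1.74  0.27  0.79  0.21]
shift [-0.5  0.3 -0.2] roll 74.9
mouth [ 558.9 -196.2   64.8]
```

send_rows:
  commands:
    - [15, -0.5, 0.3, 0, 5]
    - [15, -0.5, 0.3, 0, 10]
    - [15, -0.5, 0.3, 0, 15]
    - [15, -0.5, 0.3, 0, 20]
    - [15, -0.5, 0.3, 0, 25]

```text
clock: 13.35
eef_pos: [560.2, -195.6, 169.8]
tool_rot: [3.136, 0.005, -0.266]
force: [1.9, 0.4, -2.3]
width: 29.4
```

```bash
python3 m.py 559.3 -196.1 170 -70
```

```text
clk 13.35 pos [ 560.2 -195.6  169.8] yaw -15.2 tilt 0.44 F [ 1.9  0.4 -2.3] T [ 0.1  -0.31  0.05] w 29.4 q7 [ 0.4   0.64 -0.19  1.75  0.17  0.77 -0.13]
shift [-0.8  0.7 -0.2] roll 54.8
mouth [ 559.5 -196.    64.8]
```

send_rows:
  commands:
    - [15, -1.2, 0.7, 0, 5]
    - [15, -1.5, 0.8, 0, 10]
    - [15, -1.5, 0.8, 0, 15]
    - [15, -1.5, 0.8, 0, 20]
    - [15, -1.5, 0.8, 0, 25]

```text
clock: 13.85
eef_pos: [559.9, -195.8, 169.9]
tool_rot: [3.136, -0.0, -0.705]
force: [1.7, -0.8, -3.0]
width: 29.1
```

```bash
python3 m.py 559.3 -196.1 170 -70
```

```text
clk 13.85 pos [ 559.9 -195.8  169.9] yaw -40.4 tilt 0.33 F [ 1.7 -0.8 -3. ] T [-0.15 -0.53  0.09] w 29.1 q7 [ 0.33  0.64 -0.06  1.75  0.06  0.75 -0.47]
shift [-0.3  0.6 -0.1] roll 29.6
mouth [ 559.5 -196.3   64.9]
```

send_rows:
  commands:
    - [15, 0, 0, 0, 6]
    - [15, 0, 0, 0, 13]
    - [15, 0, 0, 0, 20]
    - [15, 0, 0, 0, 27]
    - [15, 0, 0, 0, 33]

```text
clock: 14.35
eef_pos: [560.8, -196.0, 170.0]
tool_rot: [3.138, -0.004, -1.285]
force: [0.7, -1.6, -3.6]
width: 29.2
```

send_rows:
  commands:
    - [15, 0, 0, 0, 1]
    - [15, 0, 0, 0, 1]

```text
clock: 14.55
eef_pos: [560.9, -195.9, 169.9]
tool_rot: [3.138, -0.005, -1.301]
force: [-0.1, -1.1, -1.6]
width: 29.1
```

```bash
python3 m.py 559.0 -196.3 170 -70
python3 - <<'E'
from h import *
ims={n:np.mean([ctrl.get_image(n).astype(float) for _ in range(3)],0) for n in("side","top")}
out=[]
for n,o in(("side",(350,110)),("top",(415,175))):
  c=cv2.resize(ims[n][o[1]:o[1]+33,o[0]:o[0]+33],None,fx=12,fy=12,interpolation=cv2.INTER_LANCZOS4);out.append(np.clip(c*1.6,0,255).astype(np.uint8))
cv2.imwrite("pics/ov2.png",np.hstack(out)[:,:,::-1])
E
```

```text
clk 14.55 pos [ 560.9 -195.9  169.9] yaw -74.5 tilt 0.33 F [-0.1 -1.1 -1.6] T [-0.18  0.05  0.02] w 29.1 q7 [ 0.22  0.64  0.11  1.76 -0.09  0.75 -0.93]
shift [-0.1  1.9 -0.1] roll -4.5
mouth [ 560.7 -196.5   64.9]
```

View pics/ov2.png

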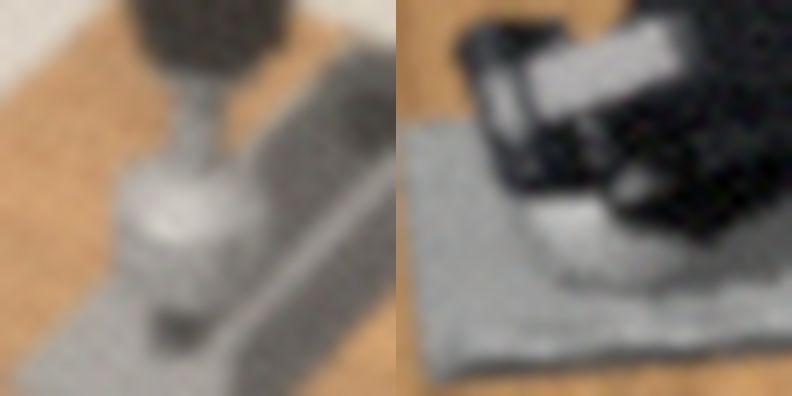

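send_rows:
  commands:
    - [15, 0, 0.5, 0, -2]
    - [15, 0, 0.5, 0, -4]
    - [15, 0, 0.5, 0, -5]
    - [15, 0, 0.5, -1, -5]
    - [15, 0, 0.5, -2, -5]

```text
clock: 15.35
eef_pos: [560.4, -196.0, 172.0]
tool_rot: [3.139, -0.004, -1.215]
force: [0.4, 0.2, -1.9]
width: 29.2
```

```bash
python3 m.py 560.0 -196.3 170 -70
```

```text
clk 15.35 pos [ 560.4 -196.   172. ] yaw -69.6 tilt 0.28 F [ 0.4  0.2 -1.9] T [ 0.05 -0.16  0.02] w 29.2 q7 [ 0.23  0.64  0.08  1.75 -0.07  0.75 -0.87]
shift [0.2 0.5 2. ] roll 0.4
mouth [ 560.3 -196.5   67. ]
```

Forces are near zero, so I'll lift straight off slowly.

send_rows:
  commands:
    - [15, 0, 0, -2, 0]
    - [15, 0, 0, -4, 0]
    - [15, 0, 0, -6, 0]
    - [15, 0, 0, -8, 0]
    - [15, 0, 0, -10, 0]

```text
clock: 15.85
eef_pos: [560.3, -195.9, 182.1]
tool_rot: [3.138, -0.004, -1.215]
force: [0.3, 0.3, -1.1]
width: 29.4
```

send_rows:
  commands:
    - [15, 0, 0, -4, 0]
    - [15, 0, 0, -8, 0]
    - [15, 0, 0, -14, 0]
    - [15, 0, 0, -22, 0]
    - [15, 0, 0, -30, 0]

```text
clock: 16.35
eef_pos: [560.4, -195.8, 213.0]
tool_rot: [3.139, -0.004, -1.215]
force: [0.5, -0.5, -2.4]
width: 29.5
```

send_rows:
  commands:
    - [15, 0, 0, -10, 0]
    - [15, 0, 0, -25, 0]
    - [15, 0, 0, -45, 0]
    - [15, 0, 0, -55, 0]
    - [15, 0, 0, -57, 0]

```text
clock: 16.85
eef_pos: [561.3, -195.8, 271.7]
tool_rot: [3.141, -0.006, -1.215]
force: [0.3, -0.0, -1.6]
width: 29.2
```

```bash
python3 m.py 560.0 -196.3 270 -70
python3 - <<'E'
from h import *
ims={n:np.mean([ctrl.get_image(n).astype(float) for _ in range(6)],0) for n in("side","top")}
np.save("A2.npy",ims["side"]);np.save("B2.npy",ims["top"])
out=[]
for n,o in(("side",(355,117)),("top",(422,182))):
  c=cv2.resize(ims[n][o[1]:o[1]+25,o[0]:o[0]+25],None,fx=16,fy=16,interpolation=cv2.INTER_LANCZOS4);out.append(np.clip((c-20)*2.4,0,255).astype(np.uint8))
cv2.imwrite("pics/ov3.png",np.hstack(out)[:,:,::-1])
E
```

```text
clk 16.85 pos [ 561.3 -195.8  271.7] yaw -69.6 tilt 0.33 F [ 0.3 -0.  -1.6] T [0.04 0.02 0.05] w 29.2 q7 [ 0.22  0.52  0.1   1.65 -0.05  0.97 -0.88]
shift [0.  1.4 1.8] roll 0.4
mouth [ 561.5 -196.4  166.8]
```

View pics/ov3.png

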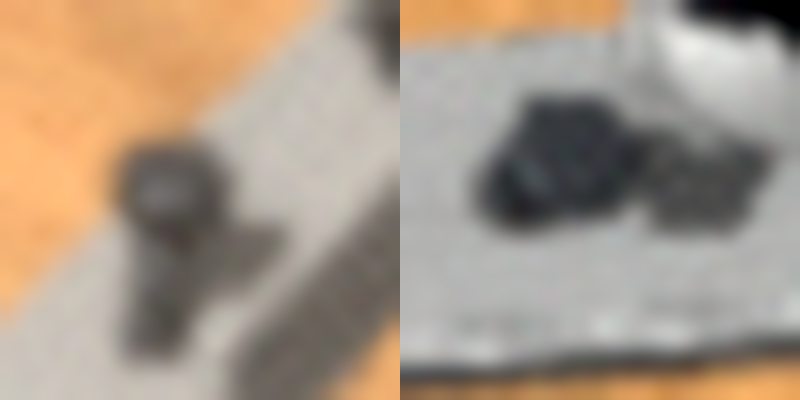

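The screw stands upright: top view has the head at (582,155) and the base at (516,195), a vector of (66,-40) against (64,-43) for vertical, and the side view agrees. The hex has turned. Now I'll return the driver.

```bash
python3 m.py 560 60 268 0
```

```text
clk 17.45 pos [ 560.4 -195.5  269.7] yaw -69.6 tilt 0.29 F [ 0.1 -0.4 -0.8] T [-0.03 -0.02 -0.03] w 29.4 q7 [ 0.22  0.52  0.1   1.65 -0.05  0.97 -0.88]
shift [-239.6  -88.6    0.6] roll -69.6
mouth [ 560.2 -196.   164.7]
```

send_rows:
  commands:
    - [15, -20, -8, 0, -7]
    - [15, -56, -21, 0, -15]
    - [15, -94, -35, 0, -23]
    - [15, -132, -49, 0, -31]
    - [15, -170, -63, 0, -39]

```text
clock: 17.95
eef_pos: [560.1, -12.8, 269.1]
tool_rot: [3.137, -0.001, -0.529]
force: [1.1, -0.2, -2.1]
width: 29.6
```

```bash
python3 m.py 540 110 268 10
```

```text
clk 17.95 pos [560.1 -12.8 269.1] yaw -30.3 tilt 0.28 F [ 1.1 -0.2 -2.1] T [ 0.03 -0.05 -0.04] w 29.6 q7 [ 0.04  0.47 -0.1   1.74  0.06  0.93 -0.62]
shift [-79.3 -95.8   0.5] roll -40.3
mouth [560.  -13.3 164.1]
```

send_rows:
  commands:
    - [15, -24, -29, 0, -8]
    - [15, -48, -58, 0, -16]
    - [15, -74, -88, 0, -24]
    - [15, -100, -116, 0, -32]
    - [15, -124, -142, 0, -40]

```text
clock: 18.45
eef_pos: [524.2, 174.2, 268.4]
tool_rot: [3.138, 0.002, 0.176]
force: [1.1, 0.7, -1.6]
width: 29.1
```

```bash
python3 m.py 505 259 265 45
```

```text
clk 18.45 pos [524.2 174.2 268.4] yaw 10.1 tilt 0.26 F [ 1.1  0.7 -1.6] T [ 0.06 -0.05 -0.02] w 29.1 q7 [-0.17  0.48 -0.31  1.76  0.18  0.94 -0.37]
shift [ -4.1 -86.9   3.1] roll -34.9
mouth [524.1 173.8 163.4]
```

send_rows:
  commands:
    - [15, -1, -25, 0, -8]
    - [15, -2, -50, 0, -16]
    - [15, -3, -72, 0, -24]
    - [15, -4, -86, 0, -32]
    - [15, -4, -87, 0, -35]

```text
clock: 18.95
eef_pos: [504.1, 262.0, 268.2]
tool_rot: [3.141, 0.002, 0.794]
force: [-0.5, 0.5, -1.4]
width: 29.5
```

send_rows:
  commands:
    - [15, 0, 0, 0, 0]
    - [15, 0, 0, 0, 0]
    - [15, 0, 0, 0, 0]

```text
clock: 19.25
eef_pos: [504.4, 261.4, 268.2]
tool_rot: [3.141, 0.003, 0.792]
force: [0.5, 0.8, -0.6]
width: 29.3
```

```bash
python3 m.py 505.2 259 175 45.1
```

```text
clk 19.25 pos [504.4 261.4 268.2] yaw 45.4 tilt 0.17 F [ 0.5  0.8 -0.6] T [-0.02 -0.02  0.01] w 29.3 q7 [-0.22  0.52 -0.48  1.71  0.28  0.98 -0.01]
shift [-0.9  2.2 93.2] roll 0.3
mouth [504.2 261.2 163.2]
```

send_rows:
  commands:
    - [15, -1, 2.2, 10, 0]
    - [15, -1, 2.2, 35, 0]
    - [15, -1, 2.2, 65, 0]
    - [15, -1, 2.2, 88, 0]
    - [15, -1, 2.2, 93, 0]

```text
clock: 19.75
eef_pos: [503.5, 257.0, 172.1]
tool_rot: [-3.141, 0.009, 0.791]
force: [-0.5, -0.4, -1.7]
width: 29.4
```

send_rows:
  commands:
    - [15, 0, 0, 0, 0]
    - [15, 0, 0, 0, 0]

```text
clock: 19.95
eef_pos: [503.8, 256.9, 172.4]
tool_rot: [3.142, 0.008, 0.791]
force: [0.8, 0.0, -1.9]
width: 29.4
```

```bash
python3 m.py 505.4 259 160 45.1;python3 - <<'E'
from h import *
im=ctrl.get_image("side");crop(im,200,150,110,140,4,"pics/s10.png",1.8)
E
```

```text
clk 19.95 pos [503.8 256.9 172.4] yaw 45.3 tilt 0.48 F [ 0.8  0.  -1.9] T [ 0.08 -0.01 -0.01] w 29.4 q7 [-0.25  0.63 -0.43  1.82  0.36  0.78 -0.07]
shift [ 2.7 -0.4 12.4] roll 0.2
mouth [503.2 256.2  67.4]
```

View pics/s10.png

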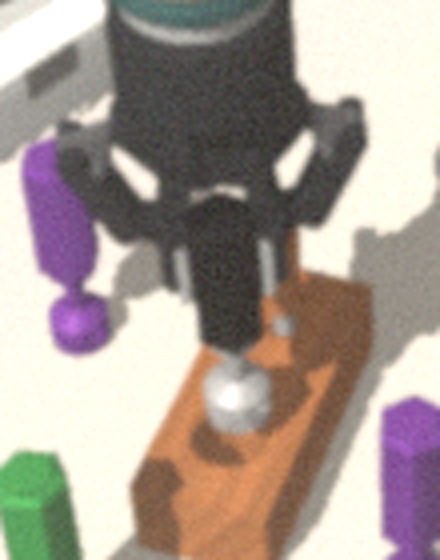

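send_rows:
  commands:
    - [15, 2, -0.3, 0, 0]
    - [15, 3, -0.5, 4, 0]
    - [15, 3, -0.5, 10, 0]
    - [15, 3, -0.5, 16, 0]
    - [15, 3, -0.5, 20, 0]

```text
clock: 20.5
eef_pos: [505.4, 259.3, 152.1]
tool_rot: [3.142, 0.008, 0.791]
force: [0.4, -0.8, -1.7]
width: 29.2
```

```bash
python3 m.py 505.4 259 160 45.1
```

```text
clk 20.5 pos [505.4 259.3 152.1] yaw 45.3 tilt 0.47 F [ 0.4 -0.8 -1.7] T [ 0.03 -0.05  0.04] w 29.2 q7 [-0.26  0.66 -0.41  1.82  0.38  0.74 -0.09]
shift [-0.3  0.2 -7.9] roll 0.2
mouth [504.8 258.7  47.1]
```

send_rows:
  commands:
    - [15, 0, 0, 5, 0]
    - [15, 0, 0, 12, 0]
    - [15, 0, 0, 19, 0]
    - [15, 0, 0, 26, 0]
    - [15, 0, 0, 32, 0]

```text
clock: 21.0
eef_pos: [505.4, 259.2, 119.4]
tool_rot: [3.142, 0.008, 0.791]
force: [0.6, 0.3, -1.1]
width: 29.2
```

```bash
python3 m.py 505.4 259 114.5 45.1
```

```text
clk 21.0 pos [505.4 259.2 119.4] yaw 45.3 tilt 0.45 F [ 0.6  0.3 -1.1] T [ 0.1  -0.2   0.03] w 29.2 q7 [-0.28  0.71 -0.38  1.85  0.41  0.67 -0.11]
shift [-0.1  0.2  4.9] roll 0.2
mouth [504.8 258.6  14.4]
```

send_rows:
  commands:
    - [15, 0, 0, 2, 0]
    - [15, 0, 0, 3.5, 0]
    - [15, 0, 0, 4.5, 0]
    - [15, 0, 0, 4.5, 0]

```text
clock: 21.4
eef_pos: [505.4, 259.2, 115.0]
tool_rot: [3.142, 0.008, 0.791]
force: [1.3, 0.3, -1.7]
width: 29.2
```

```bash
python3 m.py 505.4 259 114.5 45.1
```

```text
clk 21.4 pos [505.4 259.2 115. ] yaw 45.3 tilt 0.45 F [ 1.3  0.3 -1.7] T [ 0.13 -0.2   0.03] w 29.2 q7 [-0.28  0.72 -0.38  1.85  0.41  0.66 -0.12]
shift [-0.1  0.2  0.5] roll 0.2
mouth [504.8 258.6  10. ]
```

Nearly on the floor. I'll open the fingers gently to release.

send_rows:
  commands:
    - [25, 0, 0, 0.5, 0]
    - [32, 0, 0, 0.5, 0]
    - [36, 0, 0, 0.5, 0]
    - [45, 0, 0, 0.5, 0]
    - [60, 0, 0, 0.5, 0]

```text
clock: 21.9
eef_pos: [505.4, 259.3, 114.6]
tool_rot: [3.141, 0.008, 0.791]
force: [0.7, -0.1, -1.1]
width: 57.9
```

send_rows:
  commands:
    - [85, 0, 0, 0, 0]
    - [85, 0, 0, 0, 0]
    - [85, 0, 0, 0, 0]
    - [85, 0, 0, 0, 0]

```text
clock: 22.3
eef_pos: [505.4, 259.2, 114.6]
tool_rot: [3.141, 0.008, 0.791]
force: [-0.4, 0.4, 0.4]
width: 85.0
```

```bash
python3 m.py 505.4 259 114.5 45.1;python3 - <<'E'
from h import *
im=ctrl.get_image("side");crop(im,200,150,110,140,4,"pics/s11.png",1.8)
E
```

```text
clk 22.3 pos [505.4 259.2 114.6] yaw 45.3 tilt 0.45 F [-0.4  0.4  0.4] T [ 0.05 -0.02 -0.03] w 85.0 q7 [-0.28  0.72 -0.38  1.85  0.41  0.66 -0.12]
shift [-0.1  0.1  0.1] roll 0.2
mouth [504.8 258.6   9.6]
```

View pics/s11.png

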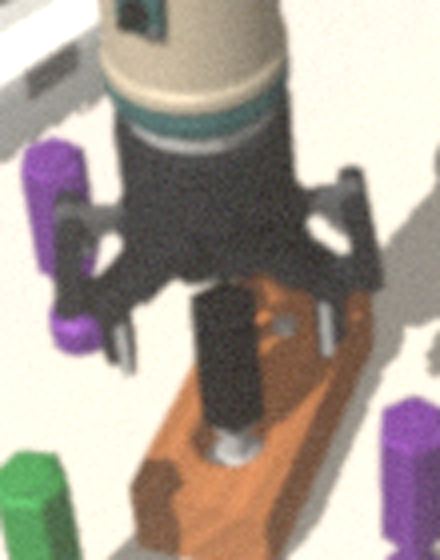

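The driver stands freely in its hole with the fingers clear. I'll lift straight up, then move away so both views are open.

send_rows:
  commands:
    - [85, 0, 0, -10, 0]
    - [85, 0, 0, -30, 0]
    - [85, 0, 0, -60, 0]
    - [85, 0, 0, -95, 0]
    - [85, 0, 0, -130, 0]

```text
clock: 22.85
eef_pos: [505.8, 260.0, 246.5]
tool_rot: [-3.142, 0.008, 0.791]
force: [1.1, -0.2, -0.1]
width: 85.0
```

send_rows:
  commands:
    - [85, -20, 0, -10, 0]
    - [85, -60, 30, -20, 0]
    - [85, -95, 65, -20, 0]
    - [85, -130, 100, -20, 0]
    - [85, -150, 120, -20, 0]

```text
clock: 23.35
eef_pos: [485.4, 64.5, 268.4]
tool_rot: [3.14, 0.009, 0.787]
force: [0.9, 0.2, 0.3]
width: 85.1
```

send_rows:
  commands:
    - [85, 0, 0, 0, 0]
    - [85, 0, 0, 0, 0]

```text
clock: 23.55
eef_pos: [485.5, 63.9, 269.1]
tool_rot: [3.139, 0.009, 0.785]
force: [0.3, 0.7, 0.6]
width: 85.0
```

```bash
python3 m.py 505.4 259 114.5 45.1;python3 - <<'E'
from h import *
a=ctrl.get_image("side");b=ctrl.get_image("top")
cv2.imwrite("pics/side_end.png",np.clip(a[:,:,::-1]*1.6,0,255).astype(np.uint8))
cv2.imwrite("pics/top_end.png",np.clip(b[:,:,::-1]*1.6,0,255).astype(np.uint8))
E
```

```text
clk 23.55 pos [485.5  63.9 269.1] yaw 45.0 tilt 0.51 F [0.3 0.7 0.6] T [ 0.05 -0.01  0.01] w 85.0 q7 [ 0.16  0.4  -0.48  1.91  0.25  0.89  0.33]
shift [ 153.2 -124.3  153. ] roll -0.1
mouth [485.1  63.1 164.1]
```

View pics/side_end.png

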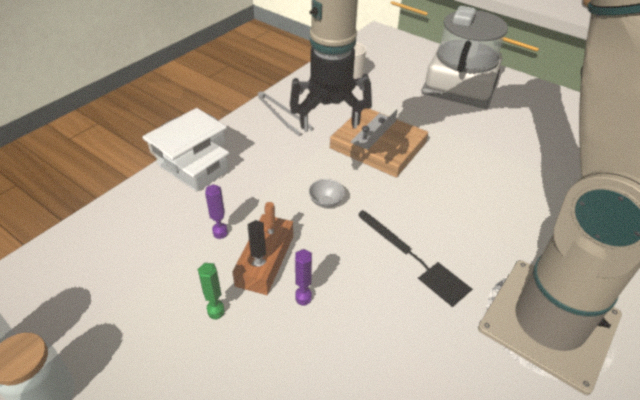

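View pics/top_end.png

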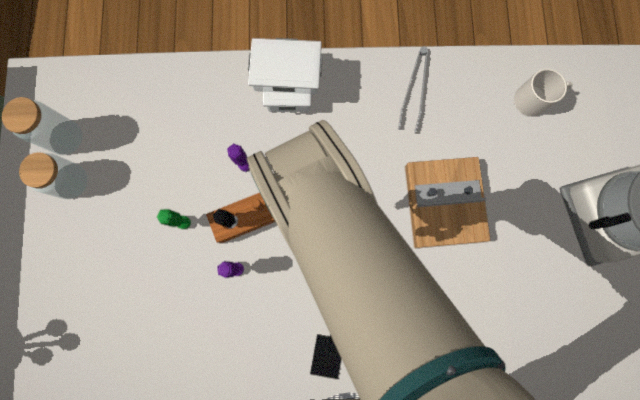

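```bash
python3 -c "
from cell import ctrl
print(ctrl.finish_job())"
```

```text
the job is handed in; nothing more can be done
None
```

I carried out the whole job in about 24 s of the 64 s allowed and handed it in. No verdict was reported.

- **Fitting and turning:** I gripped the black nut driver by its flats and lowered it over the leaning head at about 30° yaw. I moved it onto the hole's axis and seated it to about 20 mm above the pilot point. I then turned the tool about 105° clockwise and lifted off; measured forces were only a few newtons.
- **Screw:** After lift-off both views matched an upright screw. In the top view, enlarged 16 times, the head-to-base offset was (66, -40) px against (64, -43) px for vertical. The hex showed a turn of about 90° (30° modulo 60°). I could not read the turn joint directly, so the angle rests on the tool rotation minus the socket play.
- **Driver:** It stands released in its hole at the same pixels as at the start, top (224, 217) and side (257, 240). The fingers are open and the arm is well clear.
- **Bystanders:** Everything visible is where it started. In the last top picture the arm hid the bowl, the screwdriver and part of the spatula, but the side picture shows them in place.
- **Disagreements:** The two cameras differed by 1 to 2 mm on the hole's position. The socket also seemed to sit 1 to 2 mm off the tool axis, with some drift during the turn. By my estimate both stayed within tolerance.

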